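# Slide a valve block down the fixture lane of a backlit inspection stage

## Robot

A 6-joint arm with a two-finger parallel gripper is mounted at the origin on the work surface. World frame = base frame: x ahead of the robot, y to its left, z up, the work surface at z = 0. Lengths are in mm, angles in rad, forces in N, time in s.
With the tool pointing down it reaches from about 275 to 725 mm from the base axis. Payload 5.6 kg.
Tool frame: the origin (TCP) lies midway between the tips of the shut fingers; the grasp point (between the pads) lies 19 mm behind it (grip_depth is the distance from the TCP to the grasp point, in mm); z points along the fingers, y is the direction in which the jaws open and shut (so a half turn about z gives the same grasp; the last joint's range is limited). The gripper opens to 85 mm and grips with 20 to 120 N. Pads are 22 mm wide; open, the fingers measure 114 mm over their backs; the gripper's body (76 mm by 85 mm) begins 54 mm behind the grasp point. The pads swing forward as they close: fully open they stand 13 mm farther back than shut.
Start: joints at [-1.056, 0.255, 0.108, 0, -1.424, -0.285], TCP at [125.301, -535.53, 231.283] pointing down, gripper open.
Joint ranges: [-2.95, 2.95], [-1.21, 1.97], [-1.09, 1.5], [-2.87, 1.71], [-2.94, -0.07], [-3.05, 3.05]. Speed limits (rad/s): [2.57, 2.57, 3.14, 3.14, 3.14, 3.14].

## Interface

Orientations are given as [roll, pitch, yaw] about the fixed x, y, z axes, in that order (R = Rz(yaw) Ry(pitch) Rx(roll)).
In Python, from workcell import state, grab_frame, finish_job, grip_depth gives the robot as it stands.
- The arm moves only by the tool move_arm, never from a script. Its argument "moves" is a list of rows, each an object of numbers: "x", "y", "z": the shift along the tool's x, y, z in units of 40 mm (1.0 is 40 mm); "ax", "ay", "az": the turn, a rotation vector about the tool's x, y, z in units of 6 degrees (1.0 is 6 degrees). In form: [{"x": .., "y": .., "z": .., "ax": .., "ay": .., "az": ..}, ...]. A call has 1 to 12 rows; each row is the pose to reach, as a shift and turn from the pose measured when the call began, along the tool's axes at that moment; what a row does not reach only later rows make up. A row lasts 1/8 s, in which the tool goes at most 62.5 mm and 10.7 degrees, less where a joint would pass 70% of its speed; a pose out of reach is approached as far as the arm can. A call with a gripper value outside its range is refused whole. "gripper" is the gripper's target within -1 to 1 (fully open at 1, half-way at 0, shut at -1), set as the call begins (left out, the last holds). The fingers move at their own pace and stop on an object; "grip_force" is the grip in N (left out, the last holds). Time passes only in rows, so rows that repeat a pose let the fingers close. It gives the time, the measured TCP pose, the force and the opening at its end, in the units of the state.
- state(): the state, without advancing time (a new reading comes with each control period).
- grab_frame(name): name is "scene" or "top" or "wrist"; returns a dict with "pixels" (480x640x3 uint8, red, green, blue), "K" (3x3 intrinsics, pixels), "xyz" and "rotation" of the camera in the world. Camera axes: x right, y up, looking along -z (the intrinsics and any distortion apply to the point x, -y, -z); pixel columns grow to the right and rows downward; lengths in mm; the calibration is good to about 2 mm. The wrist camera is an equidistant fisheye: a pixel r from the principal point sees the ray r / f radians off the axis. A picture is of the moment at which its call begins. There is no depth.
- finish_job(): hands the job in, once; it reports no verdict.
The state is a dict: "clock": time; "qpos": joint angles; "joint_vel": joint speeds; "effort": joint torques, N m; "tool_pos": TCP position; "orientation": TCP orientation; "force": force on the tool from outside, world axes, zero at the start; "moment": the same for the moment, N m; "width": opening from 0.0 (shut) to 1.0 (fully open).
Only numpy, scipy, OpenCV 4.12 (cv2) and the standard library are available. Lean on these libraries where they do the work, as an engineer would, in place of code of your own. Each camera call takes 0.05 s, during which the arm holds its last target.

## Task

Gently push the dark valve block along the backlit glass, down the lane between the two guide rails, until its front end rests against both stop pins, so that light shows along both of its sides for measuring. Only slide it with your fingertips, without gripping or lifting it, and let neither the block nor your hand touch either rail. Take your hand away at the end and leave everything else where it is.

Things in the scene. Friction and masses are not known exactly. Their poses are not given: they have to be found in the camera images.
- stage: Fixed light stage, a flat box 320 x 250 x 30 mm (x, y, z) with a blue and black frame and a white glass top flush with the frame, so the whole top is flat at 30 mm above the table. Origin at the centre of its underside. Its x axis runs along the lane, from the open apron (x negative, nearest the robot) to the stop pins (x positive); y is to the left, looking down the lane. Its place on the table varies and it is turned by up to 23 degrees. The lane's centre line is y = 0.
- rail_left: Fixed aluminium guide rail on the glass at the lane's left, 155 x 14 mm and 12 mm high, parallel to the stage's x axis; from x = -40 to +115 mm, and y = +34 to +48 mm in the stage's frame. So the lane is 68 mm wide, 9 mm wider than the block on each side. Near its far end (stage x = 98.5 mm) a dark clip post of 11 mm diameter stands to 30 mm above the glass, its wire clip swung outward (to stage y = +76 mm). Origin at the centre of its underside, axes as the stage's.
- rail_right: The same rail at the lane's right, y = -34 to -48 mm in the stage's frame; its clip is swung outward to stage y = -76 mm. Origin at the centre of its underside, axes as the stage's.
- stop: Two fixed upright steel dowel pins at the end of the lane, 8 mm in diameter, to 24 mm above the glass, at y = +16 and -16 mm. Origin midway between them on the glass, at stage x = 104 mm; axes as the stage's. The pins' faces towards the block are at stage x = 100 mm, so the seated block's centre is at stage x = 65 mm.
- block: Loose dark-anodised valve block, a plain box 70 x 50 x 36 mm (x, y, z) with round ports, about 0.24 to 0.48 kg. Origin at the centre of its underside. It starts flat on the apron of the stage before the lane, centred at stage x of about -107 to -93 mm, up to 30 mm to the left or right of the lane's centre line and turned up to 17 degrees from it, its long x axis about along the lane. It slides on the glass with friction, about 1 to 5 N to push.
- ring_gauge: Bystander: loose steel ring, 42 mm across, 14 mm high, on the stage outside the rails. Origin at the centre of its underside. It, the clamp knob and the bush may change places.
- clamp_knob: Bystander: loose black round knob, 26 mm across, 24 mm high, on the stage outside the rails. Origin at the centre of its underside.
- spare_bush: Bystander: loose brass flanged bush, 34 mm across, 26 mm high, on the stage outside the rails. Origin at the centre of its underside.
- driver: Bystander: loose screwdriver, 170 mm, lying on the table to the right of the stage.
- mouse: Bystander: computer mouse, 98 x 58 x 33 mm, on a pad to the left of the stage.
- loupe: Bystander: black magnifier, 44 mm across, 52 mm high, standing on the table to the right of the stage.
- cleaner: Bystander: clear bottle, 52 mm across, 130 mm high, standing on the table beyond and to the left of the stage.
Things that resemble listed ones, but are neither listed nor needed, are in the scene too. Leave any green or orange look-alike of the block alone.

How it is judged (in metres and radians):
At the end, for the whole second after the job is handed in: The block lies flat and at rest on the glass with its front end within 2 mm of both stop pins, square with the lane within 0.04 rad, and its centre within 8 mm of the lane's centre line, so at least about 1 mm clear of both rails (x of block in the frame of stage between 0.063 and 0.0665 m and angle between the x axis of block and the x axis of stage, either way round below 0.04 rad and y of block in the frame of stage between -0.008 and 0.008 m and z of block in the frame of stage between 0.0285 and 0.0315 m and linear speed of block below 0.005 m/s); the robot touches nothing.
It fails at once if a guide rail is touched, by the block or by the robot (contact force between any of rail_left, rail_right and anything else above 0.3 N).
It fails at once if the block is lifted off the glass or tipped (z of block in the frame of stage above 0.035 m or angle between block's own z axis and vertical above 0.12 rad).
It fails at once if the block is flicked (faster than 0.25 m/s) or pressed on the stop pins with more than 30 N (linear speed of block above 0.25 m/s or contact force between block and stop above 30 N).
It fails at once if the block is gripped or pressed hard by the fingers (over 30 N) (contact force between the fingers and block above 30 N).
It fails at once if another loose thing is moved more than 10 mm (distance of any of ring_gauge, clamp_knob, spare_bush, driver, mouse, loupe, cleaner from where it was at the start of the episode above 0.01 m).
It also fails if it takes over 58 s, if anything falls off the work surface, if the arm or the gripper's body presses on something with over 40 N, if the wrist force passes 120 N, or if a joint passes its speed limit or range.

## Working session

There is one attempt and no reset: what is moved stays moved. The work goes in short steps, Python scripts to look and compute and a tool call to move; the robot and the scene stay as the last step left them, time stands still between calls to the robot, and variables do not carry over. Pictures are saved under pics/ and viewed, and the job is handed in when it is done.

Besides the shell and the picture viewer there is one more tool, called by a JSON object that holds its "method" and its "body". move_arm: Moves the arm, as the interface text tells. Its arguments: {"type":"object","properties":{"moves":{"type":"array","items":{"type":"object","properties":{"x":{"type":"number"},"y":{"type":"number"},"z":{"type":"number"},"ax":{"type":"number"},"ay":{"type":"number"},"az":{"type":"number"}}}},"gripper":{"type":"number"},"grip_force":{"type":"number"}},"required":["moves"]}

```bash
ls; mkdir -p pics; python3 - <<'E'
from workcell import state, grab_frame, grip_depth
import cv2,json
print(state(),grip_depth)
for n in ("scene","top","wrist"):
    f=grab_frame(n); cv2.imwrite(f"pics/{n}0.png",f["pixels"][:,:,::-1]); print(n,f["K"],f["xyz"],f["rotation"],[k for k in f])
E
```

```text
pics
{'clock': 0.0, 'qpos': array([-1.05636886e+00,  2.55754105e-01,  1.06984096e-01, -4.84469903e-04,
       -1.42392469e+00, -2.84587624e-01]), 'joint_vel': array([ 0.00151077,  0.00096194, -0.0012618 , -0.00098654,  0.00117426,
       -0.00269295]), 'effort': array([-4.33973473e-04, -3.86622047e+01,  2.37935758e+01,  5.36525175e+00,
       -6.30319162e-03,  2.68749903e-05]), 'tool_pos': array([ 125.23366723, -535.02471804,  230.38249185]), 'orientation': array([ 3.13963610e+00, -7.31474540e-05, -2.91182409e+00]), 'force': array([-0.09469708, -0.67717362,  0.5636451 ]), 'moment': array([-0.0100951 ,  0.03579585, -0.00597811]), 'width': 1.0003719136813605} 18.700000000000003
scene [[596.08857115   0.         317.53636742]
 [  0.         596.08857115 244.68649556]
 [  0.           0.           1.        ]] [1004.76408717 -758.59114403 1082.99506221] [ 7.21381061e-01 -4.12080850e-06  5.76546492e-01] ['pixels', 'K', 'xyz', 'rotation']
top [[605.66787802   0.         317.73647756]
 [  0.         605.66787802 239.49760665]
 [  0.           0.           1.        ]] [ 257.19954315    5.35329679 1828.1668733 ] [ 1.50678563e-01  8.21026975e-04 -1.59622470e+00] ['pixels', 'K', 'xyz', 'rotation']
wrist [[371.64829954   0.         320.45436136]
 [  0.         371.64829954 238.22830392]
 [  0.           0.           1.        ]] [  57.41736145 -552.07611902  373.97222418] [-0.27750226 -0.00300261  1.8005812 ] ['pixels', 'K', 'xyz', 'rotation']
```

View pics/top0.png

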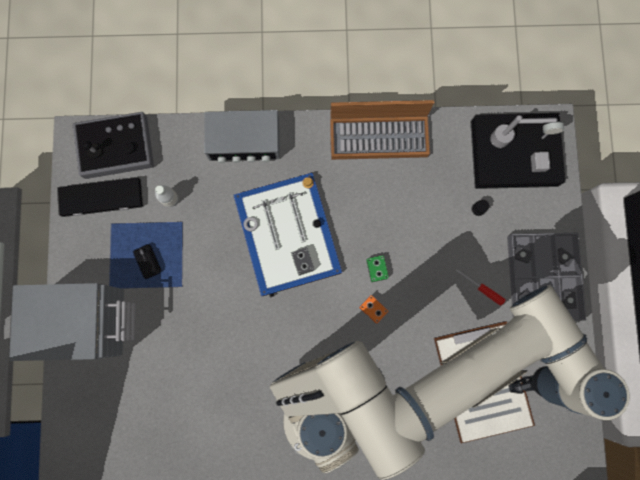

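View pics/scene0.png

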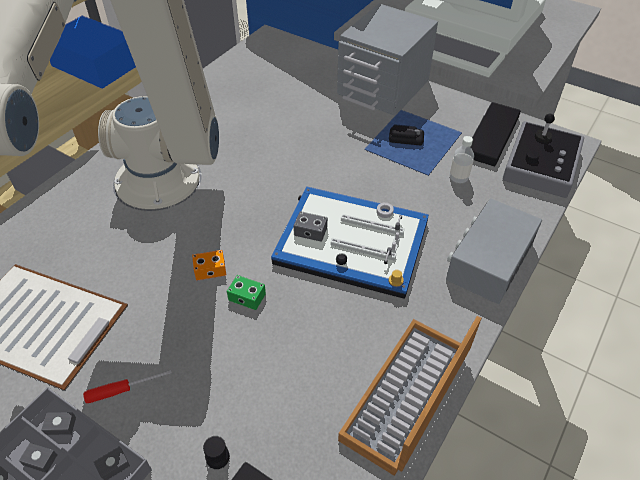

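View pics/wrist0.png

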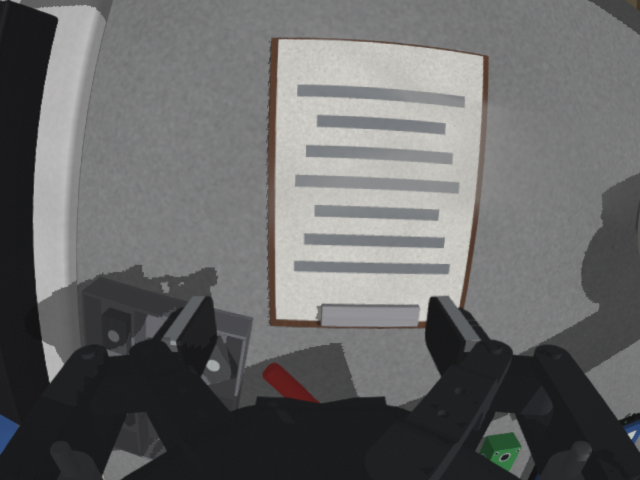

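The dark block is at top px (305,260), on the glass. The possible mix-ups are the green block (377,268) and the orange block (373,308), both on the table off the stage. I choose the dark one and will check it in a crop.

```bash
cat > h.py <<'E'
import numpy as np, cv2
from scipy.spatial.transform import Rotation as Ro
from workcell import state, grab_frame
def Rm(r): return Ro.from_euler('xyz',r).as_matrix()
class Cam:
    def __init__(s,f,fish): s.K=f["K"];s.t=np.array(f["xyz"]);s.R=Rm(f["rotation"]);s.fish=fish
    def proj(s,P):
        c=(np.atleast_2d(P)-s.t)@s.R; c=c*[1,-1,-1]
        if s.fish:
            rr=np.hypot(c[:,0],c[:,1]);th=np.arctan2(rr,c[:,2]);k=th/np.maximum(rr,1e-9)
            u=c[:,:2]*k[:,None]
        else: u=c[:,:2]/c[:,2:]
        return u*s.K[0,0]+s.K[:2,2]
    def plane(s,uv,z):
        u=(np.atleast_2d(uv)-s.K[:2,2])/s.K[0,0]
        if s.fish:
            th=np.linalg.norm(u,axis=1);k=np.where(th>1e-9,np.sin(th)/np.maximum(th,1e-9),1)
            d=np.c_[u*k[:,None],np.cos(th)]
        else: d=np.c_[u,np.ones(len(u))]
        d=(d*[1,-1,-1])@s.R.T
        return s.t+d*((z-s.t[2])/d[:,2])[:,None]
def st():
    s=state(); print({k:np.round(s[k],3) for k in("clock","tool_pos","orientation","force","width","qpos")}); return s
def tomove(s,pos,rpy):
    "units needed to reach pose"
    R=Rm(s["orientation"]); d=R.T@(np.array(pos)-s["tool_pos"])/40
    a=Ro.from_matrix(R.T@Rm(rpy)).as_rotvec(degrees=True)/6
    print("move",np.round(d,3),np.round(a,3))
E
python3 - <<'E'
from h import *
f=grab_frame("top");c=Cam(f,0)
print(c.proj([[0,0,0]]))
for n,p,z in [("block",(305,258),60),("green",(377,268),36),("corners",(235,195),30),("",(313,174),30),("",(342,269),30),("",(263,294),30),("cleaner",(167,195),60),("driver",(490,292),10),("loupe",(481,206),40)]:
    print(n,c.plane([p],z).round(0))
im=cv2.resize(f["pixels"][165:325,220:400,::-1],None,fx=4,fy=4,interpolation=cv2.INTER_CUBIC)
im=im[:600,:]
cv2.imwrite("pics/crop1.png",im)
E
```

```text
[[322.32195574 420.45534692]]
block [[472.  39.  60.]]
green [[ 439. -174.   36.]]
corners [[673. 248.  30.]]
 [[733.   9.  30.]]
 [[439. -70.  30.]]
 [[371. 166.  30.]]
cleaner [[671. 447.  60.]]
driver [[ 361. -512.   10.]]
loupe [[ 618. -494.   40.]]
```

View pics/crop1.png

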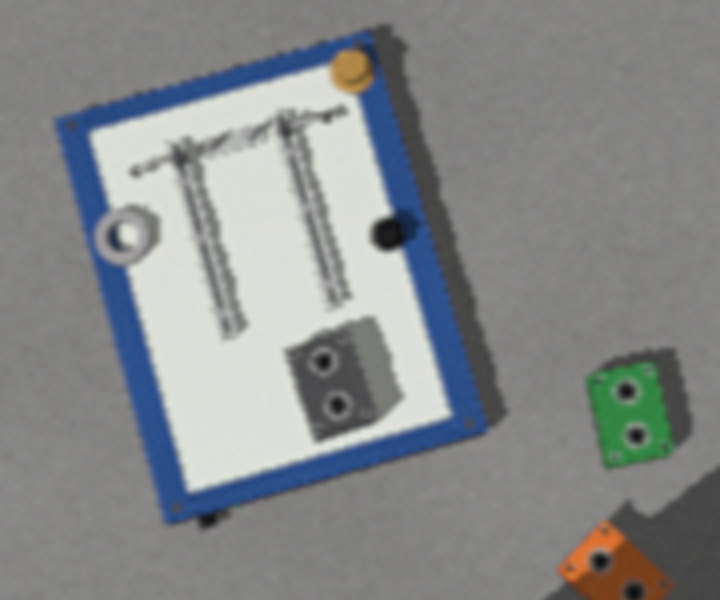

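The crop confirms the dark grey block on the glass, at crop px (345,380). It sits right of the lane and is turned. The green and orange look-alikes are off the stage. Next I work out a wrist-view move.

```bash
python3 - <<'E'
from h import *
s=st()
tomove(s,(525,185,270),(np.pi,0,-1.30))
E
```

```text
{'clock': np.float64(0.2), 'tool_pos': array([ 125.246, -535.253,  230.737]), 'orientation': array([ 3.14 , -0.   , -2.912]), 'force': array([ 0.362, -0.118, -0.744]), 'width': np.float64(0.999), 'qpos': array([-1.056,  0.256,  0.107, -0.   , -1.424, -0.285])}
move [-13.832  15.258  -0.965] [ 9.0000e-03  8.0000e-03 -1.5392e+01]
```

{"method": "move_arm", "body": {"gripper": -0.6, "grip_force": 20, "moves": [{"x": -0.9, "y": 1.0, "z": -0.5, "az": -1}, {"x": -1.9, "y": 2.1, "z": -0.9, "az": -2.2}, {"x": -2.9, "y": 3.2, "z": -0.96, "az": -3.3}, {"x": -3.9, "y": 4.3, "z": -0.96, "az": -4.5}, {"x": -4.9, "y": 5.4, "z": -0.96, "az": -5.7}, {"x": -5.9, "y": 6.5, "z": -0.96, "az": -6.8}, {"x": -6.9, "y": 7.6, "z": -0.96, "az": -8}, {"x": -7.9, "y": 8.7, "z": -0.96, "az": -9.1}, {"x": -8.9, "y": 9.8, "z": -0.96, "az": -10.3}, {"x": -9.9, "y": 10.9, "z": -0.96, "az": -11.4}, {"x": -10.9, "y": 12.0, "z": -0.96, "az": -12.5}, {"x": -11.9, "y": 13.1, "z": -0.96, "az": -13.5}]}}

```text
invalid input
```

```bash
python3 - <<'E'
from h import *
s=st()
tomove(s,(525,185,270),(np.pi,0,-1.30))
E
```

```text
{'clock': np.float64(0.2), 'tool_pos': array([ 125.246, -535.253,  230.737]), 'orientation': array([ 3.14 , -0.   , -2.912]), 'force': array([ 0.362, -0.118, -0.744]), 'width': np.float64(0.999), 'qpos': array([-1.056,  0.256,  0.107, -0.   , -1.424, -0.285])}
move [-13.832  15.258  -0.965] [ 9.0000e-03  8.0000e-03 -1.5392e+01]
```

{"method": "move_arm", "body": {"gripper": -0.6, "grip_force": 20, "moves": [{"x": -0.9, "y": 1.0, "z": -0.5, "ax": 0, "ay": 0, "az": -1.0}, {"x": -1.9, "y": 2.1, "z": -0.9, "ax": 0, "ay": 0, "az": -2.2}, {"x": -2.9, "y": 3.2, "z": -0.96, "ax": 0, "ay": 0, "az": -3.3}, {"x": -3.9, "y": 4.3, "z": -0.96, "ax": 0, "ay": 0, "az": -4.5}]}}

```text
clock: 0.7
tool_pos: [238.5, -330.7, 269.5]
orientation: [3.141, 0.001, -2.437]
force: [1.2, -0.0, -0.2]
width: 0.201
```

```bash
python3 - <<'E'
from h import *
s=st()
tomove(s,(525,185,270),(np.pi,0,-1.30))
E
```

```text
{'clock': np.float64(0.7), 'tool_pos': array([ 238.535, -330.691,  269.548]), 'orientation': array([ 3.141e+00,  1.000e-03, -2.437e+00]), 'force': array([ 1.23 , -0.006, -0.171]), 'width': np.float64(0.201), 'qpos': array([-5.580e-01, -4.100e-02, -1.330e-01, -1.000e-03, -1.479e+00,
       -3.080e-01])}
move [-1.3806e+01  5.1860e+00  2.0000e-03] [-3.0000e-03  9.0000e-03 -1.0859e+01]
```

{"method": "move_arm", "body": {"moves": [{"x": -1.4, "y": 0.5, "z": 0, "ax": 0, "ay": 0, "az": -1.2}, {"x": -2.8, "y": 1.0, "z": 0, "ax": 0, "ay": 0, "az": -2.4}, {"x": -4.2, "y": 1.6, "z": 0, "ax": 0, "ay": 0, "az": -3.6}, {"x": -5.6, "y": 2.1, "z": 0, "ax": 0, "ay": 0, "az": -4.8}, {"x": -7.0, "y": 2.6, "z": 0, "ax": 0, "ay": 0, "az": -6.0}, {"x": -8.4, "y": 3.1, "z": 0, "ax": 0, "ay": 0, "az": -7.2}, {"x": -9.8, "y": 3.7, "z": 0, "ax": 0, "ay": 0, "az": -8.4}, {"x": -11.2, "y": 4.2, "z": 0, "ax": 0, "ay": 0, "az": -9.6}, {"x": -12.6, "y": 4.7, "z": 0, "ax": 0, "ay": 0, "az": -10.8}, {"x": -13.8, "y": 5.2, "z": 0, "ax": 0, "ay": 0, "az": -10.85}, {"x": -13.8, "y": 5.2, "z": 0, "ax": 0, "ay": 0, "az": -10.85}, {"x": -13.8, "y": 5.2, "z": 0, "ax": 0, "ay": 0, "az": -10.85}]}}

```text
clock: 2.2
tool_pos: [524.3, 185.2, 269.7]
orientation: [3.141, 0.0, -1.301]
force: [-0.8, 0.1, 0.2]
width: 0.202
```

```bash
python3 - <<'E'
from h import *
import pickle
s=st()
f=grab_frame("wrist"); pickle.dump(f,open("w1.pkl","wb")); cv2.imwrite("pics/w1.png",f["pixels"][:,:,::-1]);print(f["xyz"],f["rotation"])
E
```

```text
{'clock': np.float64(2.2), 'tool_pos': array([524.279, 185.152, 269.744]), 'orientation': array([ 3.141,  0.   , -1.301]), 'force': array([-0.763,  0.09 ,  0.185]), 'width': np.float64(0.202), 'qpos': array([ 0.621,  0.26 ,  0.211, -0.   , -1.522, -0.351])}
[542.97987122 117.0609483  413.21326594] [-2.80076750e-01 -1.06994793e-03 -2.87141675e+00]
```

View pics/w1.png

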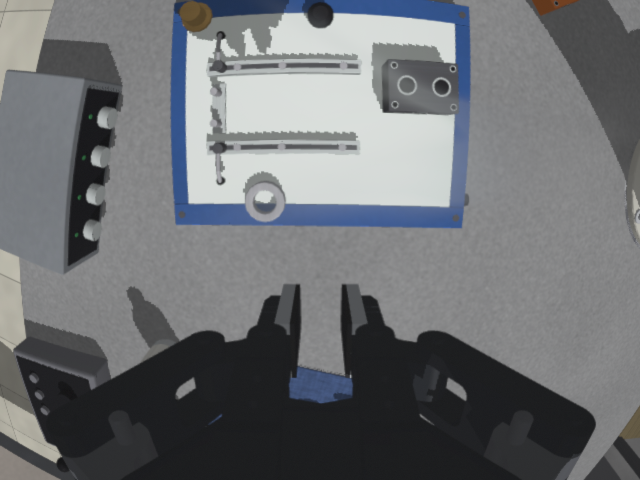

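The wrist view shows the whole stage. The rails run x 208–360 at rows 65 and 147, the pins are near (220,92) and (220,123), and the block top is at (420,87). I'll enlarge it for exact points.

```bash
python3 - <<'E'
import pickle,cv2
f=pickle.load(open("w1.pkl","rb"));p=f["pixels"][:,:,::-1]
cv2.imwrite("pics/w1a.png",cv2.resize(p[40:160,195:375],None,fx=4.4,fy=4.4,interpolation=cv2.INTER_CUBIC))
cv2.imwrite("pics/w1b.png",cv2.resize(p[30:130,360:480],None,fx=6,fy=6,interpolation=cv2.INTER_CUBIC))
E
```

```text
(no output)
```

View pics/w1a.png

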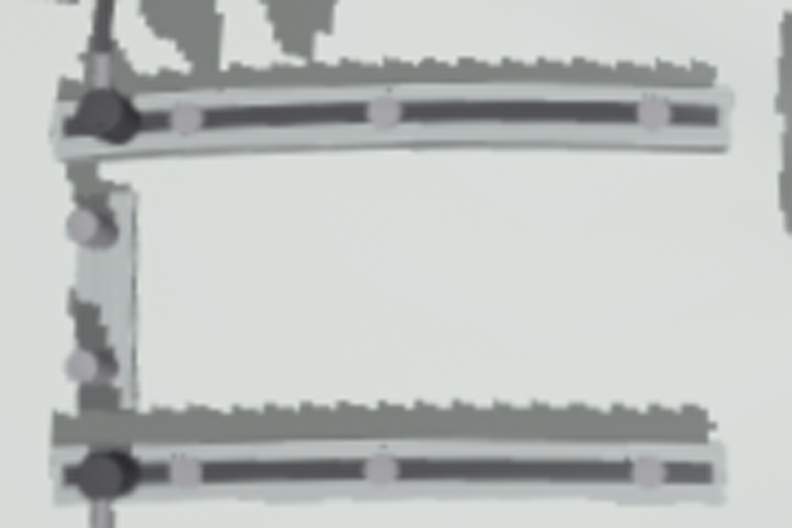

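View pics/w1b.png

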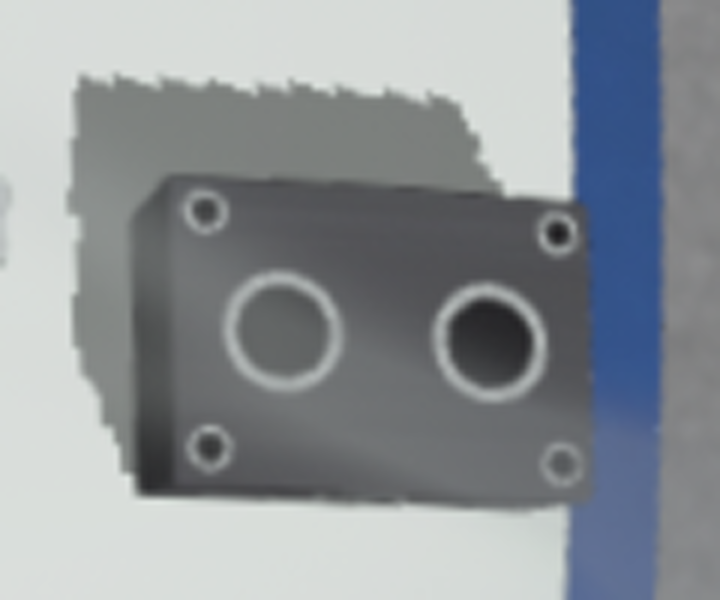

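```bash
cat > fit1.py <<'E'
from h import *
import pickle
from scipy.optimize import least_squares
f=pickle.load(open("w1.pkl","rb"));c=Cam(f,1)
def a(u,v): return ((u+.5)/4.4-.5+195,(v+.5)/4.4-.5+40)
def b(u,v): return ((u+.5)/6-.5+360,(v+.5)/6-.5+30)
o=[(a(733,88),(-40,-48,42)),(a(728,145),(-40,-34,42)),(a(57,102),(115,-48,42)),(a(60,155),(115,-34,42)),
(a(722,445),(-40,34,42)),(a(722,497),(-40,48,42)),(a(55,448),(115,34,42)),(a(55,500),(115,48,42)),
(a(85,222),(104,-16,54)),(a(83,364),(104,16,54)),((176,226.5),(160,125,30)),((463,227.5),(-160,125,30)),((470,8),(-160,-125,30))]
uv=np.array([q[0] for q in o]);P=np.array([q[1] for q in o],float)
def w(p,P):
    C,S=np.cos(p[2]),np.sin(p[2]);return np.c_[p[0]+C*P[:,0]-S*P[:,1],p[1]+S*P[:,0]+C*P[:,1],P[:,2]]
r=least_squares(lambda p:(c.proj(w(p,P))-uv).ravel(),[552,88,.27])
print("stage",r.x.round(4));print((r.fun.reshape(-1,2)).round(1).tolist())
bu=np.array([b(172,177),b(592,203),b(593,498),b(170,493)])
B=np.array([(35,-25,66),(-35,-25,66),(-35,25,66),(35,25,66)],float)
q=least_squares(lambda p:(c.proj(w(p,B))-bu).ravel(),[470,40,.27])
print("block",q.x.round(4),q.fun.reshape(-1,2).round(1).tolist())
S=r.x;d=q.x[:2]-S[:2];C,s=np.cos(S[2]),np.sin(S[2])
print("rel",d@[C,s],d@[-s,C],q.x[2]-S[2])
# top cross-check
t=Cam(grab_frame("top"),0)
uv=np.array([(57,118),(375,32),(487,430),(168,523)])/4+[220,165]-.375
T=np.array([(160,125,30),(160,-125,30),(-160,-125,30),(-160,125,30)],float)
r2=least_squares(lambda p:(t.proj(w(p,T))-uv).ravel(),[552,88,.27]);print("top",r2.x.round(4),r2.fun.round(1))
E
python3 fit1.py
```

```text
stage [5.504677e+02 8.923150e+01 2.567000e-01]
[[0.3, -0.1], [1.3, 0.4], [-0.4, -0.6], [-1.4, 0.5], [1.5, -0.5], [1.1, 1.6], [-0.3, -0.6], [0.0, 1.2], [-0.3, 0.6], [0.2, 0.3], [-0.3, -2.2], [-1.3, 0.5], [-0.8, -1.7]]
block [4.616062e+02 4.377610e+01 2.958000e-01] [[-0.9, -0.1], [-0.3, -0.1], [0.6, 1.0], [0.7, -0.8]]
rel -97.4908930416649 -21.402984147167558 0.03903416942649879
top [5.526213e+02 9.032170e+01 2.504000e-01] [-0.  -0.2 -0.3 -0.5  0.8  0.5 -0.5  0.2]
```

```bash
cat >> h.py <<'E'
S=np.array([550.8,89.4,0.256])
def s2w(x,y):
    C,s=np.cos(S[2]),np.sin(S[2]);return np.array([S[0]+C*x-s*y,S[1]+s*x+C*y])
def w2s(p):
    C,s=np.cos(S[2]),np.sin(S[2]);d=np.array(p[:2])-S[:2];return np.array([d@[C,s],d@[-s,C]])
def go(x,y,z,dyaw):
    s=state();print("stage tcp",w2s(s["tool_pos"]).round(1),s["tool_pos"][2].round(1),"dyaw",round(s["orientation"][2]-S[2],4))
    tomove(s,(*s2w(x,y),z),(np.pi,0,S[2]+dyaw))
E
python3 -c "
from h import *
go(-97.5,-73,38,-np.pi/2)"
```

```text
stage tcp [-1.6 98.7] 270.6 dyaw -1.5577
move [4.265 2.46  5.808] [-0.013  0.006  0.125]
```

{"method": "move_arm", "body": {"moves": [{"x": 1.2, "y": 0.7, "z": 0.5, "ax": 0, "ay": 0, "az": 0.1}, {"x": 2.4, "y": 1.4, "z": 1.2, "ax": 0, "ay": 0, "az": 0.12}, {"x": 3.5, "y": 2.1, "z": 2.0, "ax": 0, "ay": 0, "az": 0.12}, {"x": 4.27, "y": 2.46, "z": 2.8, "ax": 0, "ay": 0, "az": 0.12}, {"x": 4.27, "y": 2.46, "z": 3.5, "ax": 0, "ay": 0, "az": 0.12}, {"x": 4.27, "y": 2.46, "z": 3.5, "ax": 0, "ay": 0, "az": 0.12}, {"x": 4.27, "y": 2.46, "z": 3.5, "ax": 0, "ay": 0, "az": 0.12}]}}

```text
clock: 3.18
tool_pos: [475.7, -6.3, 131.9]
orientation: [-3.138, 0.0, -1.314]
force: [0.4, 1.0, 1.0]
width: 0.202
```

```bash
python3 - <<'E'
from h import *
import pickle
go(-97.5,-73,38,-np.pi/2)
f=grab_frame("wrist"); pickle.dump(f,open("w2.pkl","wb")); cv2.imwrite("pics/w2.png",f["pixels"][:,:,::-1])
c=Cam(f,1);s=state();print(c.proj([s["tool_pos"]]))
E
```

```text
stage tcp [-96.9 -73.6] 131.9 dyaw -1.57
move [-0.014  0.023  2.348] [-0.036  0.001  0.007]
[[318.97687543 304.75350603]]
```

View pics/w2.png

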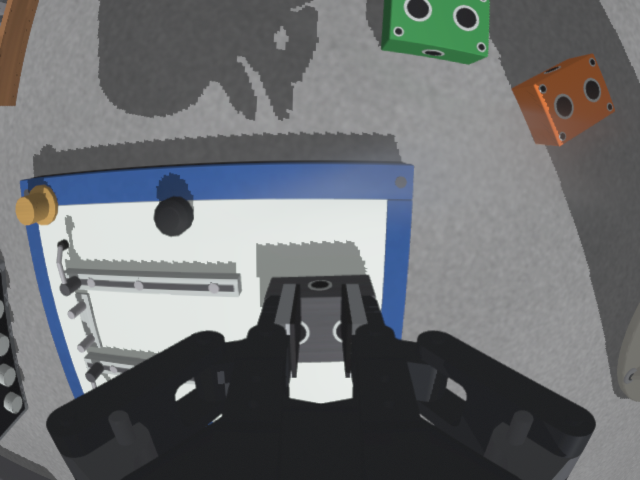

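{"method": "move_arm", "body": {"moves": [{"x": 0, "y": 0, "z": 0.7, "ax": 0, "ay": 0, "az": 0}, {"x": 0, "y": 0, "z": 1.4, "ax": 0, "ay": 0, "az": 0}, {"x": 0, "y": 0.02, "z": 2.0, "ax": 0, "ay": 0, "az": 0}, {"x": 0, "y": 0.02, "z": 2.32, "ax": 0, "ay": 0, "az": 0}, {"x": 0, "y": 0.02, "z": 2.34, "ax": 0, "ay": 0, "az": 0}]}}

```text
clock: 3.85
tool_pos: [475.8, -5.9, 38.6]
orientation: [-3.137, 0.0, -1.313]
force: [0.3, -0.9, -0.4]
width: 0.203
```

```bash
python3 - <<'E'
from h import *
st();go(-97.5,-36,38,-np.pi/2)
f=grab_frame("wrist"); cv2.imwrite("pics/w3.png",f["pixels"][:,:,::-1])
E
```

```text
{'clock': np.float64(3.85), 'tool_pos': array([475.771,  -5.897,  38.629]), 'orientation': array([-3.137,  0.   , -1.313]), 'force': array([ 0.306, -0.868, -0.361]), 'width': np.float64(0.203), 'qpos': array([ 0.318,  0.263, -0.411,  0.   , -0.892, -0.061])}
stage tcp [-96.7 -73.2] 38.6 dyaw -1.5692
move [-0.93   0.018  0.016] [-0.04   0.001  0.015]
```

View pics/w3.png

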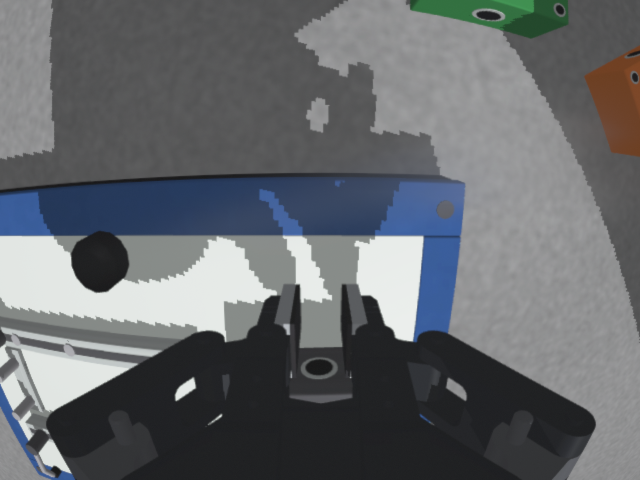

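{"method": "move_arm", "body": {"moves": [{"x": -0.1, "y": 0, "z": 0, "ax": 0, "ay": 0, "az": 0}, {"x": -0.2, "y": 0, "z": 0, "ax": 0, "ay": 0, "az": 0}, {"x": -0.28, "y": 0, "z": 0, "ax": 0, "ay": 0, "az": 0}, {"x": -0.34, "y": 0, "z": 0, "ax": 0, "ay": 0, "az": 0}, {"x": -0.4, "y": 0, "z": 0, "ax": 0, "ay": 0, "az": 0}, {"x": -0.46, "y": 0, "z": 0, "ax": 0, "ay": 0, "az": 0}, {"x": -0.52, "y": 0, "z": 0, "ax": 0, "ay": 0, "az": 0}, {"x": -0.58, "y": 0, "z": 0, "ax": 0, "ay": 0, "az": 0}, {"x": -0.64, "y": 0, "z": 0, "ax": 0, "ay": 0, "az": 0}, {"x": -0.7, "y": 0, "z": 0, "ax": 0, "ay": 0, "az": 0}, {"x": -0.76, "y": 0, "z": 0, "ax": 0, "ay": 0, "az": 0}, {"x": -0.8, "y": 0, "z": 0, "ax": 0, "ay": 0, "az": 0}]}}

```text
clock: 5.4
tool_pos: [468.1, 25.2, 39.2]
orientation: [-3.136, -0.0, -1.313]
force: [1.1, -3.7, 0.6]
width: 0.195
```

```bash
python3 - <<'E'
from h import *
st();go(-97.5,-36,38,-np.pi/2)
f=grab_frame("wrist"); cv2.imwrite("pics/w4.png",f["pixels"][:,:,::-1])
E
```

```text
{'clock': np.float64(5.4), 'tool_pos': array([468.106,  25.237,  39.188]), 'orientation': array([-3.136, -0.   , -1.313]), 'force': array([ 1.09 , -3.726,  0.593]), 'width': np.float64(0.195), 'qpos': array([ 0.39 ,  0.249, -0.429,  0.001, -0.887, -0.133])}
stage tcp [-96.2 -41.1] 39.2 dyaw -1.5691
move [-0.128  0.031  0.03 ] [-0.053 -0.001  0.016]
```

View pics/w4.png

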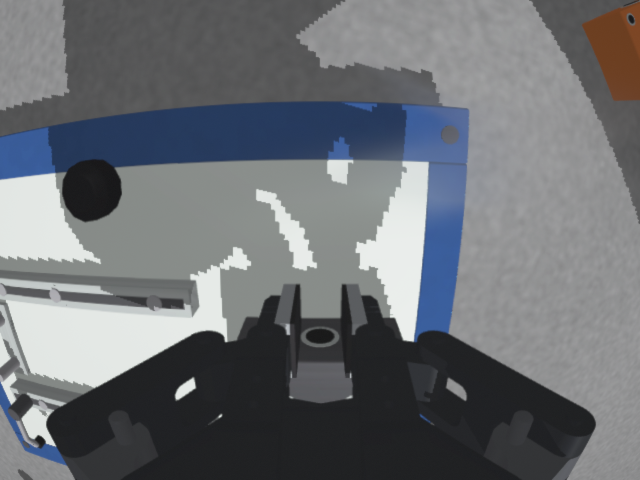

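{"method": "move_arm", "body": {"moves": [{"x": -0.05, "y": 0, "z": 0, "ax": 0, "ay": 0, "az": 0}, {"x": -0.1, "y": 0, "z": 0, "ax": 0, "ay": 0, "az": 0}, {"x": -0.13, "y": 0, "z": 0, "ax": 0, "ay": 0, "az": 0}, {"x": -0.13, "y": 0, "z": 0, "ax": 0, "ay": 0, "az": 0}, {"x": 0.0, "y": 0, "z": 0, "ax": 0, "ay": 0, "az": 0}, {"x": 0.5, "y": 0, "z": 0, "ax": 0, "ay": 0, "az": 0}, {"x": 0.6, "y": 0, "z": -0.8, "ax": 0, "ay": 0, "az": 0}, {"x": 0.6, "y": 0, "z": -2.0, "ax": 0, "ay": 0, "az": 0}]}}

```text
clock: 6.45
tool_pos: [472.5, 1.5, 118.6]
orientation: [-3.14, 0.001, -1.314]
force: [1.4, -0.2, -1.2]
width: 0.201
```

```bash
python3 - <<'E'
from h import *
go(-97.5,-36,38,-np.pi/2)
# target: view pose then push pose behind the block with tool x along lane
go(-100,98,260,-np.pi/2)
go(-160,0,150,0.0)
E
```

```text
stage tcp [-98.  -65.2] 118.6 dyaw -1.5702
move [-0.728 -0.01   2.017] [-0.014  0.008  0.006]
stage tcp [-98.  -65.2] 118.6 dyaw -1.5702
move [-4.083  0.042 -3.53 ] [-0.014  0.008  0.006]
stage tcp [-98.  -65.2] 118.6 dyaw -1.5702
move [-1.631  1.548 -0.785] [-1.7000e-02 -4.0000e-03 -1.4994e+01]
```

{"method": "move_arm", "body": {"moves": [{"x": -0.2, "y": 0.2, "z": -0.5, "ax": 0, "ay": 0, "az": -1.6}, {"x": -0.4, "y": 0.3, "z": -1, "ax": 0, "ay": 0, "az": -3.2}, {"x": -0.6, "y": 0.4, "z": -1.5, "ax": 0, "ay": 0, "az": -4.8}, {"x": -0.8, "y": 0.5, "z": -2, "ax": 0, "ay": 0, "az": -6.4}, {"x": -1.0, "y": 0.6, "z": -2.5, "ax": 0, "ay": 0, "az": -8}, {"x": -1.2, "y": 0.7, "z": -3, "ax": 0, "ay": 0, "az": -9.6}, {"x": -1.4, "y": 0.8, "z": -3, "ax": 0, "ay": 0, "az": -11.2}, {"x": -1.63, "y": 0.8, "z": -3, "ax": 0, "ay": 0, "az": -12.8}, {"x": -1.63, "y": 0.8, "z": -3, "ax": 0, "ay": 0, "az": -14.4}, {"x": -1.63, "y": 0.8, "z": -3, "ax": 0, "ay": 0, "az": -15}, {"x": -1.63, "y": 0.8, "z": -3, "ax": 0, "ay": 0, "az": -15}, {"x": -1.63, "y": 0.8, "z": -3, "ax": 0, "ay": 0, "az": -15}]}}

```text
clock: 7.95
tool_pos: [424.8, 56.4, 238.5]
orientation: [-3.14, -0.001, 0.255]
force: [0.0, -0.6, 0.1]
width: 0.197
```

```bash
python3 - <<'E'
from h import *
import pickle
go(-165,0,120,0)
f=grab_frame("wrist"); pickle.dump(f,open("w5.pkl","wb")); cv2.imwrite("pics/w5.png",f["pixels"][:,:,::-1])
E
```

```text
stage tcp [-130.3   -0. ] 238.5 dyaw -0.0008
move [-0.872  0.003  2.962] [-0.012 -0.012 -0.007]
```

View pics/w5.png

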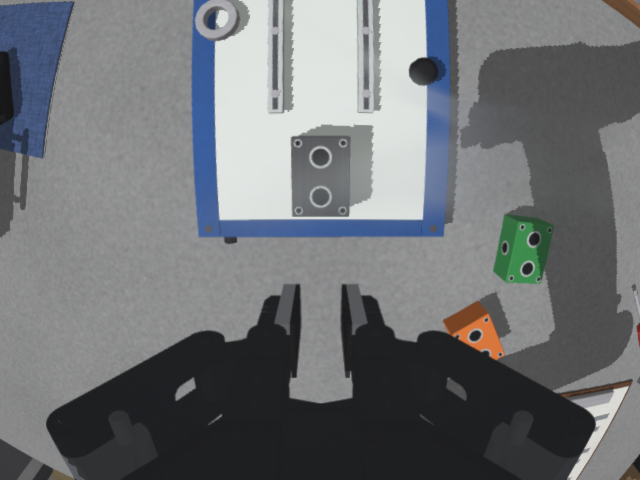

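The block is now squared to the lane. In this view it spans columns 291–350, and the inner rail edges are at 284 and 358. I'll quantify that.

```bash
python3 - <<'E'
from h import *
import pickle
f=pickle.load(open("w5.pkl","rb"));p=f["pixels"][:,:,::-1]
cv2.imwrite("pics/w5a.png",cv2.resize(p[85:225,250:390],None,fx=4.2,fy=4.2,interpolation=cv2.INTER_CUBIC))
E
```

```text
(no output)
```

View pics/w5a.png

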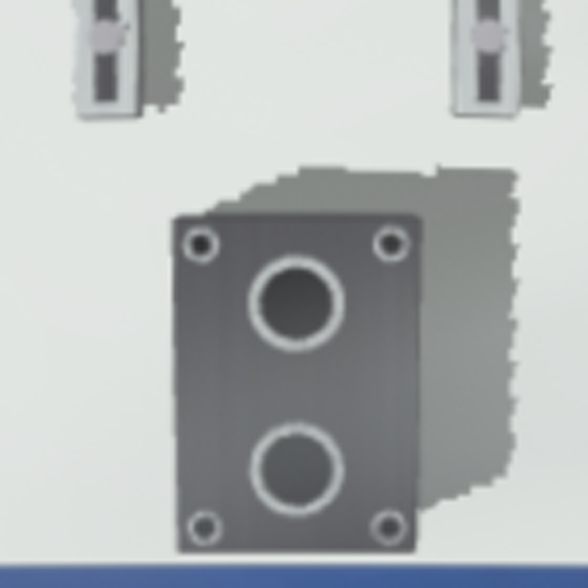

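```bash
python3 - <<'E'
from h import *
import pickle
f=pickle.load(open("w5.pkl","rb"));c=Cam(f,1)
def g(*q): return [((u+.5)/4.2-.5+250,(v+.5)/4.2-.5+85) for u,v in q]
for n,q,z in [("block top",g((174,215),(421,215),(415,551),(179,551)),66),("holes",g((201,245),(391,245),(389,527),(204,528)),66),("screws L,R rail",g((106,38),(489,37)),42),("rail slots near end",g((107,103),(488,103)),42),("frame corners",[(199,237),(444,236.5)],30)]:
    w=c.plane(q,z); print(n,[w2s(x).round(1).tolist() for x in w])
E
```

```text
block top [[-61.5, 24.4], [-61.6, -25.0], [-130.8, -24.7], [-130.8, 24.4]]
holes [[-67.7, 19.1], [-67.7, -19.1], [-125.8, -19.2], [-126.0, 19.1]]
screws L,R rail [[-22.4, 40.9], [-22.2, -41.4]]
rail slots near end [[-36.7, 40.7], [-36.8, -41.2]]
frame corners [[-160.2, 124.0], [-159.6, -126.3]]
```

{"method": "move_arm", "body": {"moves": [{"x": -0.5, "y": 0, "z": 0.8, "ax": 0, "ay": 0, "az": 0}, {"x": -0.9, "y": 0, "z": 1.8, "ax": 0, "ay": 0, "az": 0}, {"x": -0.95, "y": 0, "z": 2.8, "ax": 0, "ay": 0, "az": 0}, {"x": -0.95, "y": 0, "z": 3.8, "ax": 0, "ay": 0, "az": 0}, {"x": -0.95, "y": 0, "z": 4.6, "ax": 0, "ay": 0, "az": 0}, {"x": -0.95, "y": 0, "z": 4.8, "ax": 0, "ay": 0, "az": 0}, {"x": -0.95, "y": 0, "z": 4.82, "ax": 0, "ay": 0, "az": 0}, {"x": -0.95, "y": 0, "z": 4.82, "ax": 0, "ay": 0, "az": 0}]}}

```text
clock: 9.0
tool_pos: [389.2, 47.5, 46.9]
orientation: [-3.14, -0.004, 0.256]
force: [0.2, -0.1, 0.4]
width: 0.204
```

```bash
python3 - <<'E'
from h import *
st();go(19,-0.2,45.5,0)
E
```

```text
{'clock': np.float64(9.0), 'tool_pos': array([389.243,  47.49 ,  46.886]), 'orientation': array([-3.14 , -0.004,  0.256]), 'force': array([ 0.23 , -0.134,  0.355]), 'width': np.float64(0.204), 'qpos': array([ 5.260e-01,  1.000e-01, -5.970e-01, -1.000e-03, -8.700e-01,
        1.301e+00])}
stage tcp [-166.9    0.4] 46.9 dyaw -0.0005
move [4.647 0.012 0.052] [-0.015 -0.035 -0.004]
```

{"method": "move_arm", "body": {"moves": [{"x": 0.2, "y": 0, "z": 0, "ax": 0, "ay": 0, "az": 0}, {"x": 0.4, "y": 0, "z": 0, "ax": 0, "ay": 0, "az": 0}, {"x": 0.52, "y": 0.01, "z": 0, "ax": 0, "ay": 0, "az": 0}, {"x": 0.6, "y": 0.01, "z": 0, "ax": 0, "ay": 0, "az": 0}, {"x": 0.68, "y": 0.01, "z": 0, "ax": 0, "ay": 0, "az": 0}, {"x": 0.76, "y": 0.01, "z": 0.01, "ax": 0, "ay": 0, "az": 0}, {"x": 0.86, "y": 0.01, "z": 0.01, "ax": 0, "ay": 0, "az": 0}, {"x": 0.96, "y": 0.01, "z": 0.01, "ax": 0, "ay": 0, "az": 0}, {"x": 1.06, "y": 0.01, "z": 0.01, "ax": 0, "ay": 0, "az": 0}, {"x": 1.16, "y": 0.01, "z": 0.01, "ax": 0, "ay": 0, "az": 0}, {"x": 1.26, "y": 0.01, "z": 0.01, "ax": 0, "ay": 0, "az": 0}, {"x": 1.36, "y": 0.01, "z": 0.01, "ax": 0, "ay": 0, "az": 0}]}}

```text
clock: 10.5
tool_pos: [442.2, 60.9, 46.6]
orientation: [-3.14, -0.004, 0.256]
force: [-1.2, -0.9, -1.1]
width: 0.202
```

```bash
python3 - <<'E'
from h import *
st();go(19,-0.2,45.5,0)
f=grab_frame("wrist"); cv2.imwrite("pics/w6.png",f["pixels"][:,:,::-1])
E
```

```text
{'clock': np.float64(10.5), 'tool_pos': array([442.23 ,  60.92 ,  46.637]), 'orientation': array([-3.14 , -0.004,  0.256]), 'force': array([-1.173, -0.93 , -1.08 ]), 'width': np.float64(0.202), 'qpos': array([ 4.900e-01,  2.010e-01, -4.710e-01, -1.000e-03, -8.950e-01,
        1.337e+00])}
stage tcp [-1.122e+02 -1.000e-01] 46.6 dyaw -0.0004
move [3.281e+00 2.000e-03 4.000e-02] [-0.014 -0.034 -0.004]
```

View pics/w6.png

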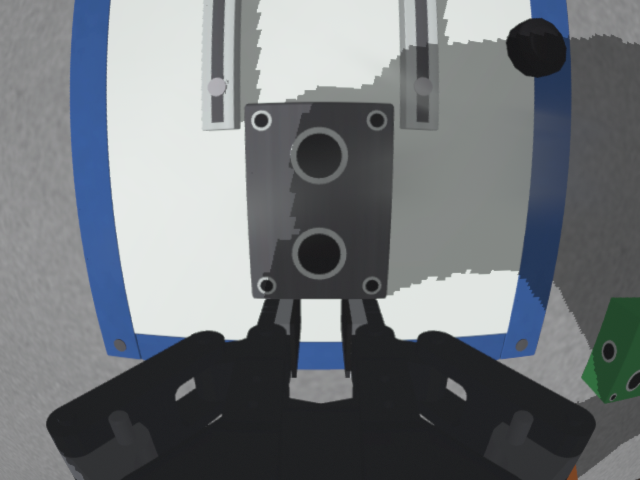

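The block is square and centred: its edges are at columns 245 and 393 and the rails' inner edges at 240 and 400. Continuing the push.

{"method": "move_arm", "body": {"moves": [{"x": 0.1, "y": 0, "z": 0, "ax": 0, "ay": 0, "az": 0}, {"x": 0.2, "y": 0, "z": 0, "ax": 0, "ay": 0, "az": 0}, {"x": 0.3, "y": 0, "z": 0, "ax": 0, "ay": 0, "az": 0}, {"x": 0.4, "y": 0, "z": 0, "ax": 0, "ay": 0, "az": 0}, {"x": 0.5, "y": 0, "z": 0, "ax": 0, "ay": 0, "az": 0}, {"x": 0.6, "y": 0, "z": 0.01, "ax": 0, "ay": 0, "az": 0}, {"x": 0.7, "y": 0, "z": 0.01, "ax": 0, "ay": 0, "az": 0}, {"x": 0.8, "y": 0, "z": 0.01, "ax": 0, "ay": 0, "az": 0}, {"x": 0.9, "y": 0, "z": 0.01, "ax": 0, "ay": 0, "az": 0}, {"x": 1.0, "y": 0, "z": 0.01, "ax": 0, "ay": 0, "az": 0}, {"x": 1.1, "y": 0, "z": 0.01, "ax": 0, "ay": 0, "az": 0}, {"x": 1.2, "y": 0, "z": 0.01, "ax": 0, "ay": 0, "az": 0}]}}

```text
clock: 12.05
tool_pos: [489.5, 73.3, 46.6]
orientation: [-3.14, -0.004, 0.256]
force: [-4.7, -0.3, 3.8]
width: 0.199
```

```bash
python3 - <<'E'
from h import *
st();go(19,-0.2,45.5,0)
f=grab_frame("wrist"); cv2.imwrite("pics/w7.png",f["pixels"][:,:,::-1])
E
```

```text
{'clock': np.float64(12.05), 'tool_pos': array([489.497,  73.282,  46.564]), 'orientation': array([-3.14 , -0.004,  0.256]), 'force': array([-4.744, -0.318,  3.773]), 'width': np.float64(0.199), 'qpos': array([ 4.650e-01,  2.860e-01, -3.530e-01, -1.000e-03, -9.280e-01,
        1.361e+00])}
stage tcp [-63.4  -0.1] 46.6 dyaw -0.0003
move [2.06  0.003 0.035] [-0.014 -0.04  -0.003]
```

View pics/w7.png

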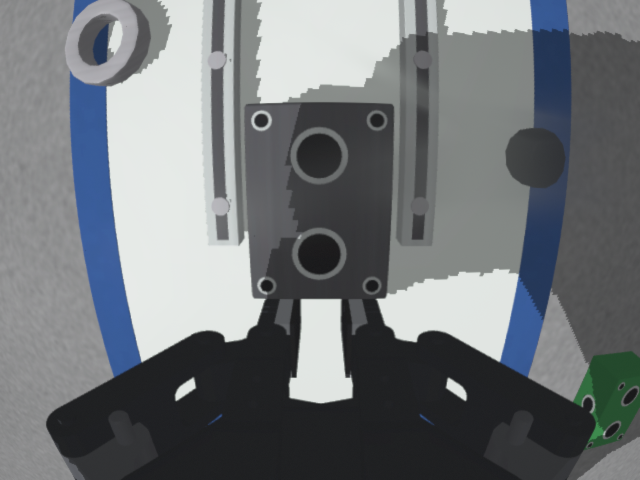

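{"method": "move_arm", "body": {"moves": [{"x": 0.1, "y": 0, "z": 0, "ax": 0, "ay": 0, "az": 0}, {"x": 0.2, "y": 0, "z": 0, "ax": 0, "ay": 0, "az": 0}, {"x": 0.3, "y": 0, "z": 0, "ax": 0, "ay": 0, "az": 0}, {"x": 0.4, "y": 0, "z": 0, "ax": 0, "ay": 0, "az": 0}, {"x": 0.5, "y": 0, "z": 0, "ax": 0, "ay": 0, "az": 0}, {"x": 0.6, "y": 0, "z": 0, "ax": 0, "ay": 0, "az": 0}, {"x": 0.7, "y": 0, "z": 0, "ax": 0, "ay": 0, "az": 0}, {"x": 0.8, "y": 0, "z": 0, "ax": 0, "ay": 0, "az": 0}, {"x": 0.9, "y": 0, "z": 0, "ax": 0, "ay": 0, "az": 0}, {"x": 1.0, "y": 0, "z": 0.01, "ax": 0, "ay": 0, "az": 0}, {"x": 1.1, "y": 0, "z": 0.01, "ax": 0, "ay": 0, "az": 0}, {"x": 1.2, "y": 0, "z": 0.01, "ax": 0, "ay": 0, "az": 0}]}}

```text
clock: 13.6
tool_pos: [536.7, 85.6, 46.6]
orientation: [-3.14, -0.005, 0.256]
force: [-5.0, -0.5, 4.3]
width: 0.2
```

```bash
python3 - <<'E'
from h import *
st();go(19,-0.2,45.5,0)
f=grab_frame("wrist"); cv2.imwrite("pics/w8.png",f["pixels"][:,:,::-1])
E
```

```text
{'clock': np.float64(13.6), 'tool_pos': array([536.748,  85.607,  46.642]), 'orientation': array([-3.14 , -0.005,  0.256]), 'force': array([-5.05 , -0.512,  4.272]), 'width': np.float64(0.2), 'qpos': array([ 0.446,  0.369, -0.227, -0.   , -0.969,  1.381])}
stage tcp [-14.6  -0.1] 46.6 dyaw -0.0
move [0.839 0.002 0.033] [-0.012 -0.047 -0.   ]
```

View pics/w8.png

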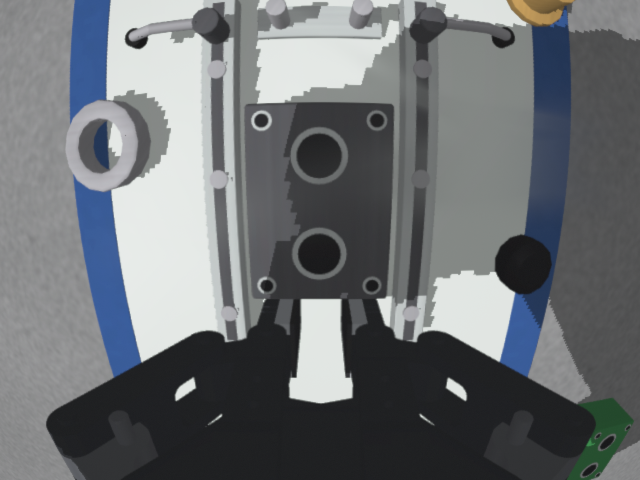

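The pins at (276,15) and (362,15) are ahead of the block, which is still centred with about 33 mm left by my estimate. I'll slow down and creep in, watching the force.

{"method": "move_arm", "body": {"moves": [{"x": 0.1, "y": 0, "z": 0, "ax": 0, "ay": 0, "az": 0}, {"x": 0.2, "y": 0, "z": 0, "ax": 0, "ay": 0, "az": 0}, {"x": 0.3, "y": 0, "z": 0, "ax": 0, "ay": 0, "az": 0}, {"x": 0.38, "y": 0, "z": 0, "ax": 0, "ay": 0, "az": 0}, {"x": 0.46, "y": 0, "z": 0, "ax": 0, "ay": 0, "az": 0}, {"x": 0.54, "y": 0, "z": 0, "ax": 0, "ay": 0, "az": 0}, {"x": 0.6, "y": 0, "z": 0, "ax": 0, "ay": 0, "az": 0}, {"x": 0.66, "y": 0, "z": 0, "ax": 0, "ay": 0, "az": 0}, {"x": 0.7, "y": 0, "z": 0, "ax": 0, "ay": 0, "az": 0}]}}

```text
clock: 14.78
tool_pos: [564.6, 92.9, 46.7]
orientation: [-3.14, -0.006, 0.256]
force: [-1.7, -0.4, -2.1]
width: 0.201
```

```bash
python3 - <<'E'
from h import *
st();go(19,-0.2,45.5,0)
f=grab_frame("wrist"); cv2.imwrite("pics/w9.png",f["pixels"][:,:,::-1])
E
```

```text
{'clock': np.float64(14.775), 'tool_pos': array([564.582,  92.944,  46.69 ]), 'orientation': array([-3.14 , -0.006,  0.256]), 'force': array([-1.71 , -0.427, -2.098]), 'width': np.float64(0.201), 'qpos': array([ 0.436,  0.417, -0.15 , -0.   , -0.998,  1.391])}
stage tcp [14.2 -0.1] 46.7 dyaw 0.0
move [0.119 0.004 0.03 ] [-0.012 -0.053  0.   ]
```

View pics/w9.png

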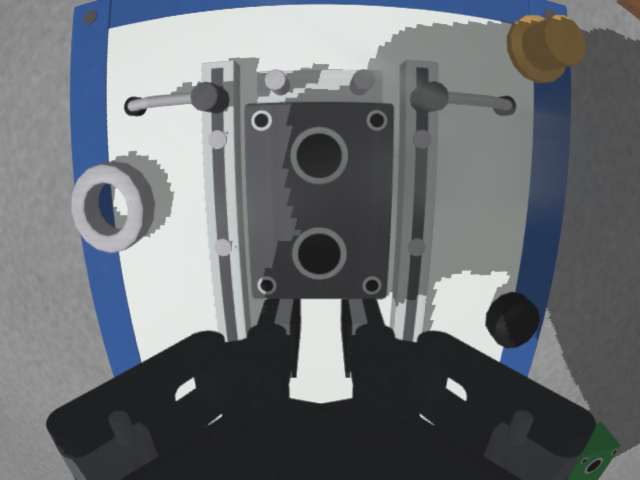

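{"method": "move_arm", "body": {"moves": [{"x": 0.03, "y": 0, "z": 0, "ax": 0, "ay": 0, "az": 0}, {"x": 0.06, "y": 0, "z": 0, "ax": 0, "ay": 0, "az": 0}, {"x": 0.08, "y": 0, "z": 0, "ax": 0, "ay": 0, "az": 0}, {"x": 0.09, "y": 0, "z": 0, "ax": 0, "ay": 0, "az": 0}, {"x": 0.09, "y": 0, "z": 0, "ax": 0, "ay": 0, "az": 0}]}}

```text
clock: 15.45
tool_pos: [568.3, 93.9, 46.8]
orientation: [-3.14, -0.006, 0.256]
force: [-2.2, -0.7, -1.3]
width: 0.194
```

```bash
cat > look.py <<'E'
from h import *
import sys
st();go(19,-0.2,45.5,0)
f=grab_frame("wrist");p=f["pixels"][:,:,::-1]
cv2.imwrite(sys.argv[1],cv2.resize(p[40:140,220:420],None,fx=4,fy=4,interpolation=cv2.INTER_CUBIC))
E
python3 look.py pics/w10.png
```

```text
{'clock': np.float64(15.45), 'tool_pos': array([568.292,  93.9  ,  46.751]), 'orientation': array([-3.14 , -0.006,  0.256]), 'force': array([-2.162, -0.684, -1.258]), 'width': np.float64(0.194), 'qpos': array([ 0.435,  0.423, -0.14 , -0.   , -1.001,  1.392])}
stage tcp [18.1 -0.1] 46.8 dyaw 0.0001
move [0.023 0.003 0.031] [-0.011 -0.057  0.001]
```

View pics/w10.png

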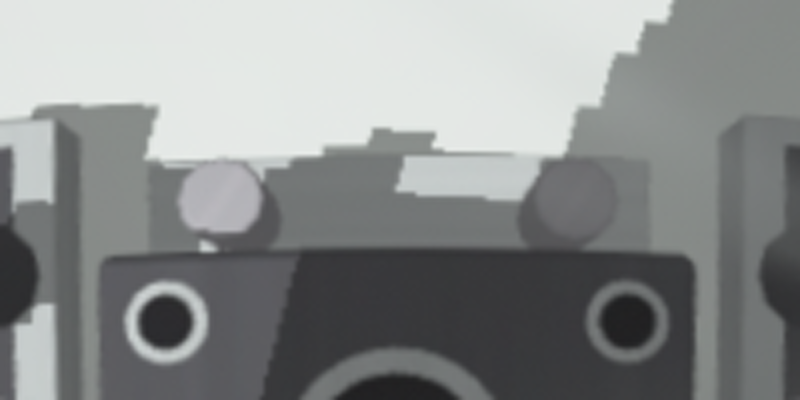

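{"method": "move_arm", "body": {"moves": [{"x": 0.02, "y": 0, "z": 0, "ax": 0, "ay": 0, "az": 0}, {"x": 0.03, "y": 0, "z": 0, "ax": 0, "ay": 0, "az": 0}, {"x": 0.03, "y": 0, "z": 0, "ax": 0, "ay": 0, "az": 0}]}}

```text
clock: 15.88
tool_pos: [569.5, 94.2, 46.8]
orientation: [-3.14, -0.006, 0.256]
force: [-1.7, 0.2, -1.2]
width: 0.197
```

```bash
python3 look.py pics/w11.png
```

```text
{'clock': np.float64(15.875), 'tool_pos': array([569.531,  94.23 ,  46.762]), 'orientation': array([-3.14 , -0.006,  0.256]), 'force': array([-1.745,  0.222, -1.209]), 'width': np.float64(0.197), 'qpos': array([ 0.435,  0.425, -0.137, -0.   , -1.003,  1.392])}
stage tcp [19.3 -0.1] 46.8 dyaw 0.0001
move [-0.009  0.003  0.032] [-0.011 -0.058  0.001]
```

View pics/w11.png

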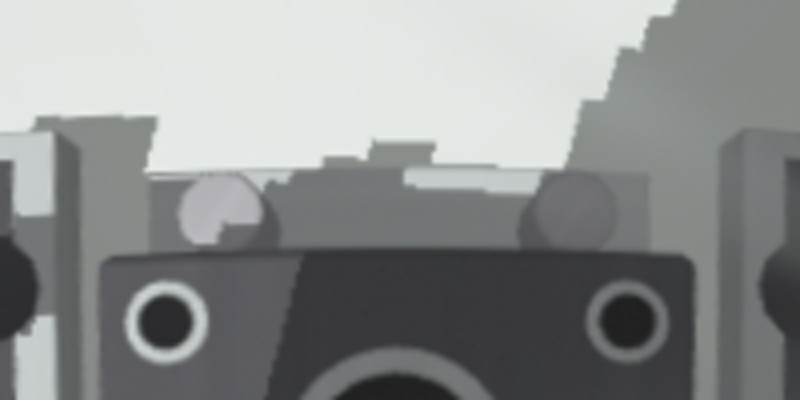

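```bash
python3 - <<'E'
from h import *
c=Cam(grab_frame("wrist"),1)
cr=lambda q:((q+.5-[220,40])*4-.5).round(0)
for d in (0,1,2,3): # block front edge known in image; pins ahead by d
    print(d,cr(c.proj([(*s2w(100,0),66),(*s2w(100,16),54),(*s2w(100+d,16),54)])).tolist())
p=c.plane([(220+(400.5)/4-.5,40+250.5/4-.5)],66)[0]; print("block front edge stage",w2s(p))
for v in (222,574): 
  q=c.plane([(220+(v+.5)/4-.5,40+213.5/4-.5)],54)[0]; print("pin centre",w2s(q))
E
```

```text
0 [[394.0, 246.0], [219.0, 261.0], [219.0, 261.0]]
1 [[394.0, 246.0], [219.0, 261.0], [219.0, 250.0]]
2 [[394.0, 246.0], [219.0, 261.0], [219.0, 240.0]]
3 [[394.0, 246.0], [219.0, 261.0], [219.0, 229.0]]
block front edge stage [99.66170701 -0.48776097]
pin centre [104.48145863  15.71350896]
pin centre [104.44718434 -16.19246302]
```

The gap is about 0.8 mm. I'll creep on in 0.4 mm steps.

{"method": "move_arm", "body": {"moves": [{"x": 0.01, "y": 0, "z": 0, "ax": 0, "ay": 0, "az": 0}, {"x": 0.02, "y": 0, "z": 0, "ax": 0, "ay": 0, "az": 0}, {"x": 0.03, "y": 0, "z": 0, "ax": 0, "ay": 0, "az": 0}]}}

```text
clock: 16.35
tool_pos: [570.2, 94.4, 46.8]
orientation: [-3.14, -0.005, 0.256]
force: [-4.4, 0.0, 0.9]
width: 0.198
```

```bash
python3 look.py pics/w12.png
```

```text
{'clock': np.float64(16.35), 'tool_pos': array([570.199,  94.361,  46.753]), 'orientation': array([-3.14 , -0.005,  0.256]), 'force': array([-4.424,  0.041,  0.861]), 'width': np.float64(0.198), 'qpos': array([ 0.434,  0.427, -0.134, -0.   , -1.005,  1.393])}
stage tcp [20.  -0.1] 46.8 dyaw 0.0
move [-0.026  0.002  0.031] [-0.011 -0.047  0.   ]
```

View pics/w12.png

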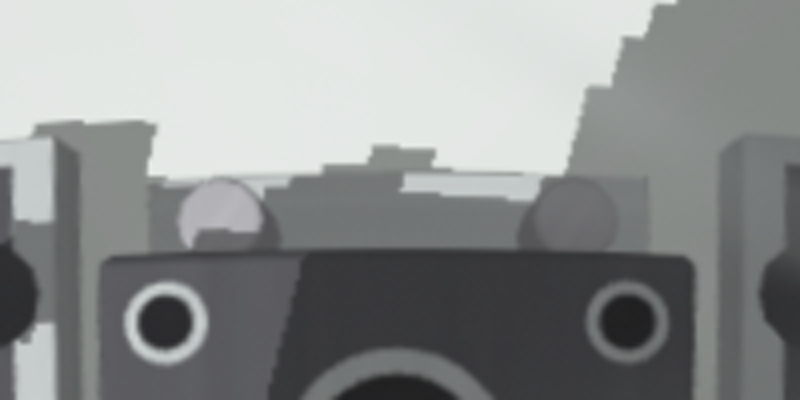

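{"method": "move_arm", "body": {"moves": [{"x": 0.015, "y": 0, "z": 0, "ax": 0, "ay": 0, "az": 0}, {"x": 0.025, "y": 0, "z": 0, "ax": 0, "ay": 0, "az": 0}]}}

```text
clock: 16.65
tool_pos: [570.2, 94.4, 46.8]
orientation: [-3.141, -0.003, 0.256]
force: [-6.5, -1.1, 3.5]
width: 0.202
```

```bash
python3 look.py pics/w13.png
```

```text
{'clock': np.float64(16.65), 'tool_pos': array([570.217,  94.362,  46.762]), 'orientation': array([-3.141e+00, -3.000e-03,  2.560e-01]), 'force': array([-6.548, -1.091,  3.489]), 'width': np.float64(0.202), 'qpos': array([ 4.340e-01,  4.280e-01, -1.310e-01, -1.000e-03, -1.008e+00,
        1.393e+00])}
stage tcp [20.  -0.1] 46.8 dyaw -0.0
move [-0.026  0.002  0.031] [-0.01  -0.028 -0.   ]
```

View pics/w13.png

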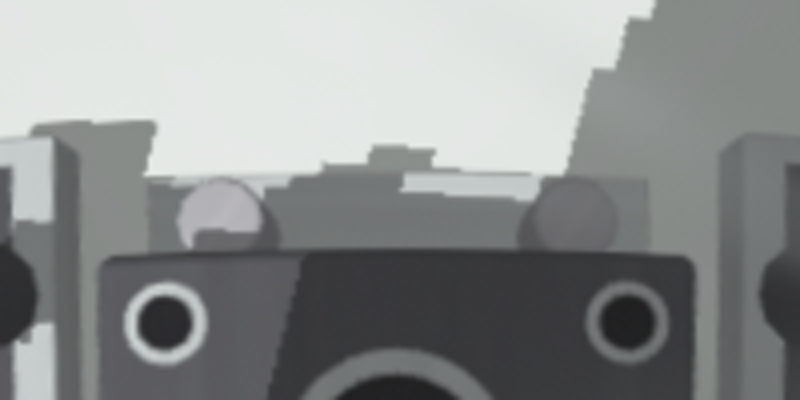

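The commanded 1 mm produced no motion and the force rose to 6.5 N, so the block is seated against the pins. I'll back off straight, then lift.

{"method": "move_arm", "body": {"moves": [{"x": -0.05, "y": 0, "z": 0, "ax": 0, "ay": 0, "az": 0}, {"x": -0.15, "y": 0, "z": 0, "ax": 0, "ay": 0, "az": 0}, {"x": -0.4, "y": 0, "z": 0, "ax": 0, "ay": 0, "az": 0}, {"x": -0.8, "y": 0, "z": -0.2, "ax": 0, "ay": 0, "az": 0}, {"x": -1.0, "y": 0, "z": -1, "ax": 0, "ay": 0, "az": 0}, {"x": -1.2, "y": 0, "z": -2, "ax": 0, "ay": 0, "az": 0}, {"x": -1.4, "y": 0, "z": -3, "ax": 0, "ay": 0, "az": 0}, {"x": -1.4, "y": 0, "z": -4, "ax": 0, "ay": 0, "az": 0}, {"x": -1.4, "y": 0, "z": -4.2, "ax": 0, "ay": 0, "az": 0}, {"x": -1.4, "y": 0, "z": -4.2, "ax": 0, "ay": 0, "az": 0}, {"x": -1.4, "y": 0, "z": -4.2, "ax": 0, "ay": 0, "az": 0}]}}

```text
clock: 18.08
tool_pos: [514.6, 79.7, 213.3]
orientation: [-3.14, -0.0, 0.256]
force: [0.0, 0.2, -0.4]
width: 0.201
```

```bash
python3 - <<'E'
from h import *
import pickle
st();go(19,0,45,0)
f=grab_frame("wrist");pickle.dump(f,open("w14.pkl","wb"));p=f["pixels"][:,:,::-1]
cv2.imwrite("pics/w14.png",p)
cv2.imwrite("pics/w14a.png",cv2.resize(p[75:225,240:400],None,fx=4,fy=4,interpolation=cv2.INTER_CUBIC))
E
```

```text
{'clock': np.float64(18.075), 'tool_pos': array([514.63 ,  79.668, 213.284]), 'orientation': array([-3.14 , -0.   ,  0.256]), 'force': array([ 0.049,  0.186, -0.385]), 'width': np.float64(0.201), 'qpos': array([ 4.540e-01,  2.030e-01, -5.000e-03, -1.000e-03, -1.362e+00,
        1.373e+00])}
stage tcp [-37.5  -0.3] 213.3 dyaw -0.0001
move [ 1.410e+00 -2.000e-03  4.208e+00] [-0.011 -0.004 -0.001]
```

View pics/w14.png

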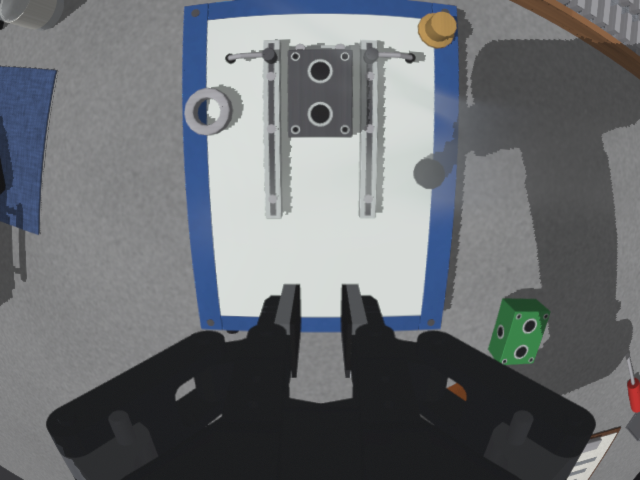

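View pics/w14a.png

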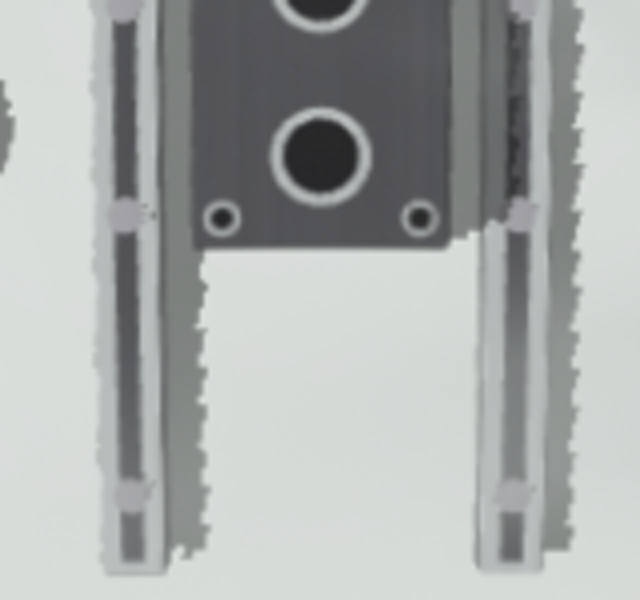

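```bash
python3 - <<'E'
import pickle,cv2
p=pickle.load(open("w14.pkl","rb"))["pixels"][:,:,::-1]
cv2.imwrite("pics/w14b.png",cv2.resize(p[35:145,255:385],None,fx=5.4,fy=5.4,interpolation=cv2.INTER_CUBIC))
E
```

```text
(no output)
```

View pics/w14b.png

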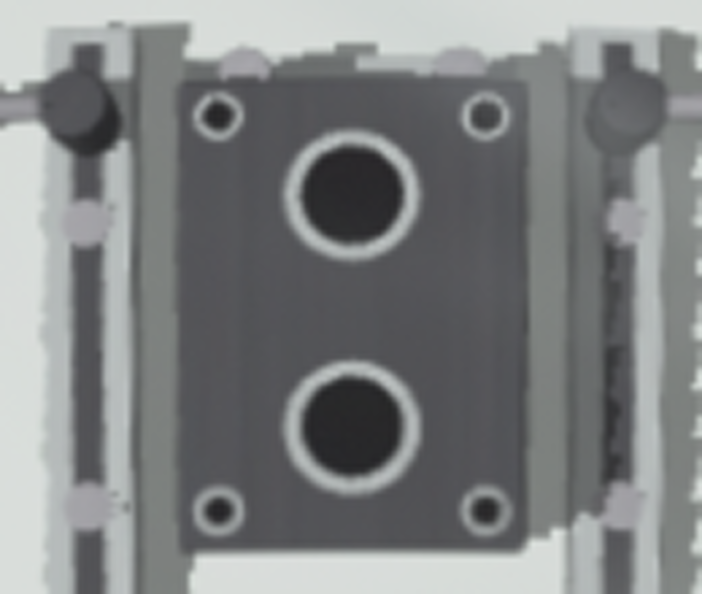

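```bash
python3 - <<'E'
from h import *
import pickle
c=Cam(pickle.load(open("w14.pkl","rb")),1)
def g(*q): return [((u+.5)/5.4-.5+255,(v+.5)/5.4-.5+35) for u,v in q]
for n,q,z in [("holes",g((218,116),(486,115),(487,511),(218,511)),66),("screws",g((86,223),(627,221),(87,507),(623,506)),42),("front edge",g((250,80),(455,78)),66),("pin back tops",g((245,48),(460,47)),54)]:
    print(n,[w2s(x).round(1).tolist() for x in c.plane(q,z)])
st()
E
```

```text
holes [[94.6, 19.1], [94.7, -19.1], [36.4, -19.3], [36.4, 19.2]]
screws [[83.0, 41.3], [83.3, -42.5], [37.8, 41.3], [37.9, -42.0]]
front edge [[100.0, 14.5], [100.3, -14.7]]
pin back tops [[108.0, 15.9], [108.1, -16.0]]
{'clock': np.float64(18.125), 'tool_pos': array([514.753,  79.654, 213.248]), 'orientation': array([-3.141, -0.   ,  0.256]), 'force': array([ 0.172,  0.299, -0.035]), 'width': np.float64(0.201), 'qpos': array([ 4.540e-01,  2.030e-01, -4.000e-03, -1.000e-03, -1.363e+00,
        1.373e+00])}
```

```bash
python3 -c "
from workcell import finish_job
print(finish_job())"
```

```text
the job is handed in; nothing more can be done
None
```

I squared and centred the block by pushing its right side with two fingertips. Then, from behind, I slid it about 160 mm down the lane until it rested on both stop pins. I backed the hand straight off, lifted it to about 213 mm and handed the job in at about 18 s.

**Seating:** At the stop, about 1 mm of further commanded push gave no motion and the force rose to about 6.5 N, well under the 30 N limit.

**Last wrist picture, in the stage frame:**

| Check | Measured | Wanted |
|---|---|---|
| Front end of block | x about 100.1 mm, pin faces about 100.0 mm | within 2 mm of both pins |
| Block centre | x about 65.4 mm | 63–66.5 mm |
| Offset from lane centre line | about 0.4 mm | within 8 mm |
| Angle to lane | under 0.005 rad | under 0.04 rad |

Light gaps show along both sides of the block, and the force on the tool read about zero after I withdrew. In the last picture the ring, knob and bush looked undisturbed, though I did not measure their positions. The arm did not work near the other bystanders.

**Disagreements:** One arm call was refused as invalid and did nothing. The wrist and top camera fits of the stage differed by about 2 mm and 0.006 rad, so I judged the final placing by where the block stood relative to the rails and pins in the wrist picture.

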